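# Rock the coin tray out of the console and stow it

## Task

The orange coin tray is a tight press fit in the car console and holds loose bolts: rock it repeatedly from side to side (across its width) while drawing it straight up, without pulling so hard that the aluminium bezel is dragged up, and stand it upright on the middle of the cork mat and let go. Then take it again by one end and slide it lengthwise into the empty bay of the parts rack until at least two thirds of its length is under its roof, standing on the bay's floor, and let go. Keep the tray level enough that all the bolts stay in it, and do not disturb the bottle, the can or the gear knob.

Things in the scene. Friction and masses are not known exactly. Their poses are not given: they have to be found in the camera images.
- tray_mid (a point): Orange open coin tray, 160 mm long (x), 46 mm wide (y), walls 4 mm thick, 36 mm high, 0.2 kg, with a grey foot under its middle: 80 x 36 mm in plan, 34 mm deep, flat below, so it is 70 mm tall and stands by itself. Point: middle of the tray, 18 mm below the rim, 52 mm above the foot's underside. z is up. Three loose bolts lie in it.
- tray: The same tray, with its origin at the centre of the underside of its foot, axes as for tray_mid.
- port (a point): Port of the fixed black console, mid-way between two sprung rubber lips that squeeze the tray's foot on its long sides (+y, -y); x along the tray, z up. 37 mm above the bench, 7 mm below the bezel's top. At the start tray_mid is 31 mm above it; the foot is free after rising 22 mm. The lips hold 25 to 37 N against a straight pull. 10 mm of room on either side of the tray for rocking.
- bezel (a joint): Rise of the aluminium bezel round the port, m: 0 clipped down, grows as it is pulled up. It starts to rise at an upward pull of about 12 N and is 3 mm up at 20 N. If the tray is rocked about the x axis through port by 8 to 10 degrees each way, and rises 3 to 4 mm during each full swing from side to side, the lips' friction cancels and the pull stays small.
- scallop (a point): Middle of the console between its two finger scallops, level with the bezel's top (24 mm below the seated tray_mid); axes as port. Within 36 mm of it along x both sides of the tray are free for fingers; elsewhere a black surround stands beside the tray up to 6 mm below the rim. The console reaches 106 mm to -x, 176 mm to +x (gear-lever stub there, 112 mm tall) and 77 mm to either side.
- bay (a point): Empty bay of the grey parts rack with clear roof (yellow front edge, towards the robot), fixed to the bench: the point is at the middle of the mouth, on the bay's floor (4 mm above the bench), exactly below the roof's front edge. x points into the bay, z up. The bay is 78 mm wide, 100 mm high and 150 mm deep, open at both ends; the roof is 4 mm thick. The other bay, on its -y side, is full of boxes.
- mat_top (a point): Middle of the top of the cork mat, 200 mm (x) by 130 mm (y), 3 mm thick, fixed to the bench.
- bolt0_mid (a point): Loose steel bolt lying in the tray, 29 mm long along its x, head 14 mm across; point near the middle of its length, on its axis.
- bolt1_mid (a point): Loose steel bolt lying in the tray, 29 mm long along its x, head 14 mm across; point near the middle of its length, on its axis.
- bolt2_mid (a point): Loose steel bolt lying in the tray, 29 mm long along its x, head 14 mm across; point near the middle of its length, on its axis.
- bottle_mid (a point): Bystander: white spray bottle with red cap, 52 mm diameter, 140 mm tall, standing on the bench; point at its centre, half-way up.
- can_mid (a point): Bystander: can with a blue label, 60 mm diameter, 90 mm tall, standing on the bench; point at its centre, half-way up.
- knob_mid (a point): Bystander: loose black gear knob, 60 mm diameter, 80 mm tall, standing on the bench; point at its centre, half-way up.
There are look-alikes about, which are no part of the job. Of the things that look like the part that bears mat_top, the larger one is meant.

How it is judged (in metres and radians):
On the way, in this order (a step that is already met when the one before it is completed fails the run):
1. the tray is leaned at least 3 degrees to one side (its y axis rising) while its foot is still between the lips (z of tray_mid in the frame of port below 0.052 m and angle between tray's own y axis and vertical below 1.5188 rad).
2. then it is leaned at least 3 degrees to the other side while its foot is still between the lips (z of tray_mid in the frame of port below 0.052 m and angle between tray's own y axis and vertical above 1.6228 rad).
3. the tray stands upright on the cork mat, within 40 mm of its middle, let go and at rest (horizontal distance between tray_mid and mat_top below 0.04 m and angle between tray's own z axis and vertical below 0.1 rad and z of tray_mid in the frame of mat_top between 0.046 and 0.058 m and linear speed of tray below 0.02 m/s and contact force between the fingers and tray below 0.05 N), for 0.2 s.
At the end, for the whole second after the job is handed in: The tray stands upright (within 6 degrees) on the floor of the empty bay, lengthwise (within 20 degrees), its middle 25.5 to 70 mm in past the roof edge and within 25 mm of the bay centre line, let go and at rest, with all three bolts in it; the bezel is down (x of tray_mid in the frame of bay between 0.0255 and 0.07 m and y of tray_mid in the frame of bay between -0.025 and 0.025 m and z of tray_mid in the frame of bay between 0.046 and 0.058 m and angle between the x axis of tray_mid and the x axis of bay, either way round below 0.35 rad and angle between tray's own z axis and vertical below 0.1 rad and value of joint bezel below 0.003 m and linear speed of tray below 0.02 m/s and contact force between the fingers and tray below 0.05 N and x of bolt0_mid in the frame of tray_mid between -0.08 and 0.08 m and y of bolt0_mid in the frame of tray_mid between -0.023 and 0.023 m and z of bolt0_mid in the frame of tray_mid between -0.018 and 0.018 m and x of bolt1_mid in the frame of tray_mid between -0.08 and 0.08 m and y of bolt1_mid in the frame of tray_mid between -0.023 and 0.023 m and z of bolt1_mid in the frame of tray_mid between -0.018 and 0.018 m and x of bolt2_mid in the frame of tray_mid between -0.08 and 0.08 m and y of bolt2_mid in the frame of tray_mid between -0.023 and 0.023 m and z of bolt2_mid in the frame of tray_mid between -0.018 and 0.018 m); the robot touches nothing.
It fails at once if the bezel is pulled up by more than 3 mm (value of joint bezel above 0.003 m).
It fails at once if the tray is tipped by more than 25 degrees (angle between tray's own z axis and vertical above 0.436 rad).
It fails at once if a bolt falls out of the tray (distance between any of bolt0_mid, bolt1_mid, bolt2_mid and tray_mid above 0.1 m).
It fails at once if the bottle, the can or the gear knob is moved by more than 15 mm (distance of any of bottle_mid, can_mid, knob_mid from where it was at the start of the episode above 0.015 m).
It also fails if it takes over 70 s, if anything falls off the work surface, if the arm or the gripper's body presses on something with over 40 N, if the wrist force passes 120 N, or if a joint passes its speed limit or range.

## Robot

A 6-joint arm with a two-finger parallel gripper is mounted at the origin on the work surface. World frame = base frame: x ahead of the robot, y to its left, z up, the work surface at z = 0. Lengths are in m, angles in degrees, forces in N, time in s.
With the tool pointing down it reaches from about 0.275 to 0.725 m from the base axis. Payload 5.6 kg.
Tool frame: the origin (TCP) lies on the mounting face of the last link; the fingertips stand 173 mm ahead of it and the grasp point (between the pads) lies 155 mm ahead of it (manip.tip_extent is the distance from the TCP to the fingertips, in m); z points along the fingers, y is the direction in which the jaws open and shut (so a half turn about z gives the same grasp; the last joint's range is limited). The gripper opens to 85 mm and grips with 20 to 120 N. Pads are 22 mm wide; open, the fingers measure 114 mm over their backs; the gripper's body (76 mm by 85 mm) begins 54 mm behind the grasp point. The pads swing forward as they close: fully open they stand 13 mm farther back than shut.
Start: joints at [-49.412, 14.616, 6.199, 0, -81.583, -16.306], TCP at [0.226, -0.501, 0.405] pointing down, gripper open.
Joint ranges: [-168.99, 168.99], [-69.2, 112.95], [-62.41, 85.93], [-164.36, 98.24], [-168.68, -3.75], [-174.98, 174.98]. Speed limits (degrees/s): [147.25, 147.25, 180, 180, 180, 180].

## Interface

Orientations are given as a 3x3 rotation matrix whose columns are the frame's x, y, z axes.
In Python, from cell import manip gives the robot as it stands.
- The arm moves only by the shell command python3 -m handwheel 'ROWS' [OPENING]. ROWS is text: rows parted by semicolons, each of 6 numbers parted by spaces: the shift along the tool's x, y, z in mm, then the turn, a rotation vector about the tool's x, y, z in degrees. In form: tx ty tz rx ry rz; .... A call has 1 to 20 rows; each row is the pose to reach, as a shift and turn from the pose commanded when the call began, along the tool's axes at that moment; what a row does not reach only later rows make up. A row lasts 1/8 s, in which the tool goes at most 62.5 mm and 10.7 degrees, less where a joint would pass 70% of its speed; a pose out of reach is approached as far as the arm can. A call with a gripper value outside its range is refused whole. OPENING is the finger opening in mm, from 0 to 85.4, set as the call begins (- or left out, the last holds). The fingers move at their own pace and stop on an object; the grip force is fixed at half the most. Time passes only in rows, so rows that repeat a pose let the fingers close. It gives the time, the measured TCP pose, the force and the opening at its end, in the units of the state.
- manip.sense(): the state, without advancing time (a new reading comes with each control period).
- manip.snapshot(name): name is "scene" or "top" or "wrist"; returns a dict with "pixels" (400x640x3 uint8, blue, green, red), "z_map" (400x640 float32, m along the optical axis (not along the pixel's ray), 0 where there is no reading), "fx", "fy", "cx", "cy" (pixels), "T" (4x4, takes a point from camera to world coordinates); the wrist camera has in their place "hand_eye" (4x4, takes a point from camera to tool coordinates, whose origin is the TCP and whose axes are the flange's). Camera axes: x right, y down, z forward; pixel columns grow to the right and rows downward; lengths in m; the calibration is good to about 2 mm. A picture is of the moment at which its call begins: read the wrist's pose just before it.
- manip.close_job(): hands the job in, once; it reports no verdict.
The state is a dict: "time_s": time; "qpos": joint angles; "joint_vel": joint speeds; "effort": joint torques, N m; "tool_pos": TCP position; "orientation": TCP orientation; "wrist_force": force on the tool from outside, world axes, zero at the start; "ft_torque": the same for the moment, N m; "width": opening from 0.0 (shut) to 1.0 (fully open).
Only numpy, scipy, OpenCV 4.12 (cv2) and the standard library are available. Lean on these libraries where they do the work, as an engineer would, in place of code of your own. Each camera call takes 0.05 s, during which the arm holds its last target. There are 200 camera calls.

## Working session

There is one attempt and no reset: what is moved stays moved. The work goes in short steps, Python scripts to look and compute and a shell command to move; the robot and the scene stay as the last step left them, time stands still between calls to the robot, and variables do not carry over. Pictures are saved under pics/ and viewed, about 8 in all and at most 12, crops included, and the job is handed in when it is done.

```bash
mkdir -p pics; ls; python3 - <<'E'
from cell import manip
import cv2,numpy as np
s=manip.sense();print(s)
for n in("scene","top"):
    d=manip.snapshot(n);cv2.imwrite(f"pics/{n}0.png",d["pixels"]);np.savez(f"{n}0.npz",**d)
    print(n,d["fx"],d["cx"],d["cy"],d["T"].round(3).tolist())
E
```

```text
pics
{'time_s': 0.0, 'qpos': array([-4.94108397e+01,  1.46515256e+01,  6.13071668e+00, -2.91474571e-02,
       -8.15834601e+01, -1.63065076e+01]), 'joint_vel': array([ 0.03113478, -0.01839667,  0.08354467,  0.03729699,  0.04379512,
        0.04196051]), 'effort': array([-1.43255827e-03, -3.86634958e+01,  2.37940192e+01,  5.36537915e+00,
       -6.22398176e-03,  6.53021658e-06]), 'tool_pos': array([ 0.22617667, -0.50114818,  0.40380461]), 'orientation': array([[-9.11558623e-01, -4.11169349e-01, -8.01870836e-04],
       [-4.11170130e-01,  9.11557021e-01,  1.70938245e-03],
       [ 2.81053203e-05,  1.88790765e-03, -9.99998218e-01]]), 'wrist_force': array([-0.42421085,  0.70499879,  0.07103173]), 'ft_torque': array([ 0.04111527, -0.01668544, -0.02496697]), 'width': 1.0015348160144515}
scene 408.5630899904439 320.0036806897711 198.383087231009 [[-0.796, 0.514, -0.32, 0.816], [0.605, 0.668, -0.434, 0.423], [-0.009, -0.539, -0.842, 0.875], [0.0, 0.0, 0.0, 1.0]]
top 397.91914755099714 323.6440846832533 200.8651920691585 [[-0.113, -0.971, 0.212, 0.31], [-0.994, 0.109, -0.028, 0.036], [0.004, -0.214, -0.977, 1.11], [0.0, 0.0, 0.0, 1.0]]
```

View pics/top0.png

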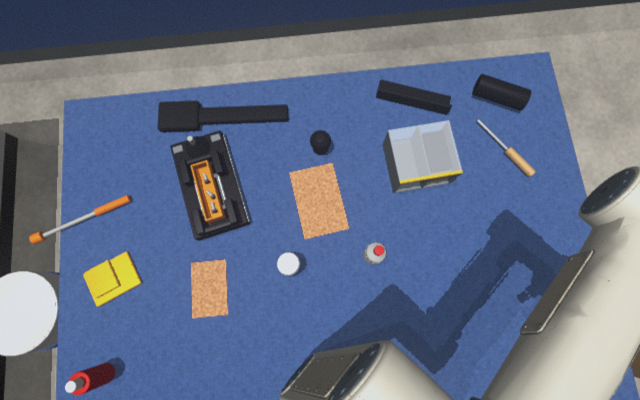

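View pics/scene0.png

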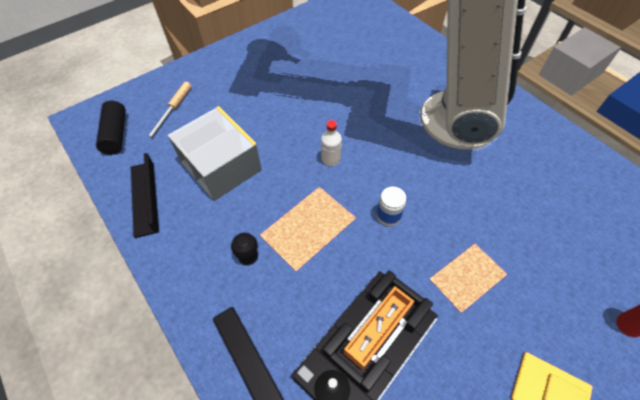

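The top view shows the tray in the console at (208,190), the larger cork mat at (320,200) and the smaller look-alike at (209,289). The rack is at (423,155) with its yellow edge below. The bystanders are the knob (320,142), the can (288,264) and the bottle (375,253). The things that could be mistaken for the tray are the orange-handled hammer (80,220), the yellow box (111,278) and the red bottle (90,378). I'll take the orange tray at (208,190), since it is the one holding bolts in the black console.

```bash
cat > h.py <<'E'
import numpy as np,cv2
from cell import manip
def T_of(d,s=None):
    if "T" in d: return np.array(d["T"])
    M=np.eye(4);M[:3,:3]=s["orientation"];M[:3,3]=s["tool_pos"];return M@np.array(d["hand_eye"])
def ray(d,T,uv,z):
    uv=np.atleast_2d(np.asarray(uv,float));r=np.c_[(uv[:,0]-d["cx"])/d["fx"],(uv[:,1]-d["cy"])/d["fy"],np.ones(len(uv))]@T[:3,:3].T
    return T[:3,3]+r*((z-T[2,3])/r[:,2])[:,None]
def cloud(d,T):
    v,u=np.mgrid[:400,:640];z=d["z_map"]
    P=np.stack([(u-d["cx"])/d["fx"]*z,(v-d["cy"])/d["fy"]*z,z],-1)
    return P@T[:3,:3].T+T[:3,3]
def rect(p):
    c,wh,a=cv2.minAreaRect((np.asarray(p)[:,:2]*1000).astype(np.float32));
    if wh[0]<wh[1]: wh=wh[::-1];a-=90
    return np.round(c,1),np.round(wh,1),round((a+90)%180-90,1)
def hsv(d): return cv2.cvtColor(d["pixels"],cv2.COLOR_BGR2HSV)
def rpose(s,target,yaw_y):  # shift in tool axes (mm), and rotation vector to bring tool down with y at yaw
    pass
E
python3 - <<'E'
from h import *
for n in("top","scene"):
    d=dict(np.load(n+"0.npz"));T=d["T"];H=hsv(d);P=cloud(d,T)
    m=cv2.inRange(H,(5,90,90),(22,255,255))
    k,l,st,ce=cv2.connectedComponentsWithStats(m)
    for i in range(1,k):
        if st[i,4]>150:
            q=l==i;z=P[q][:,2];print(n,ce[i].round(),st[i,4],"z",np.percentile(z,[5,50,95]).round(3),"mean hsv",H[q].mean(0).round(),rect(P[q]))
    m=cv2.inRange(H,(23,120,100),(32,255,255));k,l,st,ce=cv2.connectedComponentsWithStats(m)
    for i in range(1,k):
        if st[i,4]>60:q=l==i;print("yel",n,ce[i].round(),st[i,4],P[q][:,2].mean(),rect(P[q]))
d=dict(np.load("top0.npz"));P=cloud(d,d["T"]);
for nm,(u,v) in dict(bottle=(375,250),can=(288,263),knob=(320,140)).items(): print(nm,P[v,u].round(3))
for u,v in [(408,150),(438,145),(405,180),(440,175)]: print(u,v,P[v,u].round(3))
E
```

```text
top [520. 162.] 268 z [0.014 0.023 0.027] mean hsv [ 17. 104. 196.] (array([ 479.4, -264.7]), array([684. ,  95.5]), -68.5)
top [207. 191.] 1087 z [0.051 0.06  0.087] mean hsv [ 14. 169. 170.] (array([476.3, 227.4]), array([495.4, 112.1]), 36.2)
top [318. 201.] 3016 z [-0.001  0.003  0.006] mean hsv [ 14. 116. 213.] (array([484.4,  10.3]), array([340.7, 127.9]), 7.1)
top [112. 205.] 275 z [0.01  0.02  0.024] mean hsv [ 13. 177. 201.] (array([600.8, 598.1]), array([102.2,  19.6]), -71.0)
top [209. 289.] 1911 z [-0.001  0.002  0.005] mean hsv [ 14. 116. 212.] (array([342.2, 212.5]), array([354.3, 145.6]), 88.9)
yel top [431. 177.] 200 0.10304681408367707 (array([ 473.7, -140.2]), array([473.7,  85.6]), -57.2)
yel top [111. 279.] 1643 0.018237813042706944 (array([390.1, 354.4]), array([642.8, 136.1]), 87.7)
scene [175.  28.] 845 z [-0.466 -0.34  -0.174] mean hsv [ 15. 107. 100.] (array([ 517.8, -614.3]), array([2157.3,   92.1]), 76.4)
scene [227.  16.] 3007 z [-0.206 -0.142 -0.083] mean hsv [ 15. 107. 132.] (array([ 343.7, -326. ]), array([1707.6,  472.1]), 73.2)
scene [427.  10.] 869 z
[... 319 characters left out ...]
684. , 143.6]), array([580.2, 214.3]), 44.5)
scene [468. 277.] 2450 z [-0.001  0.002  0.004] mean hsv [ 16. 100. 244.] (array([545.5, 355.5]), array([548.3, 102. ]), 3.5)
scene [378. 327.] 2114 z [0.049 0.055 0.086] mean hsv [ 16. 159. 220.] (array([667.5, 335.3]), array([337.9,  71.9]), 18.6)
yel scene [235. 125.] 85 0.10813461134379607 (array([ 561.6, -276. ]), array([161.8,   5.3]), -86.6)
yel scene [548. 383.] 2216 0.019586008987944083 (array([557.8, 495. ]), array([526.5, 100.3]), -26.3)
bottle [ 0.385 -0.102  0.139]
can [0.381 0.115 0.091]
knob [ 0.706 -0.003  0.075]
408 150 [ 0.641 -0.231  0.105]
438 145 [ 0.645 -0.312  0.107]
405 180 [0.31  0.036 1.11 ]
440 175 [ 0.562 -0.303  0.107]
```

```bash
python3 - <<'E'
from h import *
for n,b in(("top",((207,191),(318,201),(431,177))),("scene",((378,327),(307,228),(235,125)))):
    d=dict(np.load(n+"0.npz"));T=d["T"];H=hsv(d);P=cloud(d,T)
    for c,z,lo,hi in((b[0],.086,(5,90,90),(22,255,255)),(b[1],.003,(5,60,90),(22,255,255)),(b[2],.106,(23,120,100),(32,255,255))):
        m=cv2.inRange(H,lo,hi);m[:]=m*(np.hypot(*(np.mgrid[:400,:640]-np.array(c)[::-1,None,None]))<70)
        k,l,st,ce=cv2.connectedComponentsWithStats(m);i=1+np.argmin(np.hypot(*(ce[1:]-c).T)+(st[1:,4]<60)*1e3)
        q=np.argwhere(l==i)[:,::-1];W=ray(d,T,q,z);print(n,"plane",rect(W))
        Q=P[(l==i)&(d["z_map"]>0)];Q=Q[abs(Q[:,2]-z)<.005];print("   depth",len(Q),rect(Q) if len(Q)>5 else"")
s=manip.sense();print(manip.snapshot("wrist")["hand_eye"].round(4).tolist())
E
```

```text
top plane (array([595.2, 311.5]), array([168.3,  52.4]), 11.9)
   depth 277 (array([598.4, 314.3]), array([161.3,  47.1]), 11.8)
top plane (array([555.1,  19. ]), array([199.1, 129. ]), 7.1)
   depth 3012 (array([555.4,  19. ]), array([200.3, 129.3]), 7.0)
top plane (array([ 560.8, -278.6]), array([165.8,   8.9]), -86.7)
   depth 158 (array([ 561.4, -277.9]), array([164.3,   6.8]), -86.7)
scene plane (array([600.3, 314.8]), array([168.8,  51.2]), 11.6)
   depth 490 (array([597.6, 314.8]), array([160.5,  46.2]), 11.6)
scene plane (array([556.3,  20.1]), array([198.9, 129.3]), 7.0)
   depth 3797 (array([556. ,  18.9]), array([199.6, 131.6]), 7.0)
scene plane (array([ 561.3, -278.9]), array([164.5,   3.9]), -86.8)
   depth 84 (array([ 561.6, -276. ]), array([161.8,   5.3]), -86.6)
[[-0.0009, -0.9551, -0.2962, 0.076], [1.0, -0.001, 0.0003, -0.001], [-0.0006, -0.2962, 0.9551, 0.0318], [0.0, 0.0, 0.0, 1.0]]
```

```bash
R="-675 591 44 0 0 12.6"; python3 -m handwheel '-170 150 11 0 0 3;-340 300 22 0 0 6;-510 450 33 0 0 9;-675 591 44 0 0 12.6;-675 591 44 0 0 12.6;-675 591 44 0 0 12.6;-675 591 44 0 0 12.6;-675 591 44 0 0 12.6;-675 591 44 0 0 12.6;-675 591 44 0 0 12.6;-675 591 44 0 0 12.6;-675 591 44 0 0 12.6;-675 591 44 0 0 12.6;-675 591 44 0 0 12.6;-675 591 44 0 0 12.6;-675 591 44 0 0 12.6;-675 591 44 0 0 12.6;-675 591 44 0 0 12.6;-675 591 44 0 0 12.6;-675 591 44 0 0 12.6' 85
cat >> h.py <<'E'
def state():
    s=manip.sense();O=s["orientation"];print("t",round(s["time_s"],2),"pos",(s["tool_pos"]*1e3).round(1),"x-yaw",np.degrees(np.arctan2(O[1,0],O[0,0])).round(2),"z",O[:,2].round(4),"F",s["wrist_force"].round(1),"w",round(s["width"]*85.4,1),"q",s["qpos"].round(0));return s
def go(s,target,yaw): # tool-frame shift (mm) and turn (deg) to tool-down pose, target mm
    from scipy.spatial.transform import Rotation as Ro
    O=s["orientation"];a=np.radians(yaw);D=np.array([[np.cos(a),np.sin(a),0],[np.sin(a),-np.cos(a),0],[0,0,-1]])
    print("shift",(O.T@(np.array(target)-s["tool_pos"]*1e3)).round(1),"turn",np.degrees(Ro.from_matrix(O.T@D).as_rotvec()).round(2))
E
python3 - <<'E'
from h import *
s=state();d=manip.snapshot("wrist");T=T_of(d,s);cv2.imwrite("pics/w1.png",d["pixels"]);P=cloud(d,T)
m=cv2.inRange(hsv(d),(5,90,60),(22,255,255))>0
Q=P[m&(d["z_map"]>0)];Q=Q[(Q[:,2]>.080)&(Q[:,2]<.094)&(np.hypot(Q[:,0]-.598,Q[:,1]-.315)<.12)];print(len(Q),rect(Q),np.median(Q[:,2]))
E
```

```text
time_s: 2.65
tool_pos: [0.5984, 0.3145, 0.3611]
orientation: [[-0.979, -0.202, 0.0], [-0.202, 0.979, 0.0], [-0.0, 0.0, -1.0]]
wrist_force: [-0.0, 0.2, 0.0]
width: 0.994
t 2.65 pos [598.4 314.5 361.1] x-yaw -168.34 z [ 4.e-04  4.e-04 -1.e+00] F [-0.   0.2  0. ] w 84.9 q [  41.   30.   23.   -0.  -83. -119.]
2256 (array([597.6, 312. ]), array([158.9,  46.2]), 11.7) 0.08472896420626246
```

View pics/w1.png

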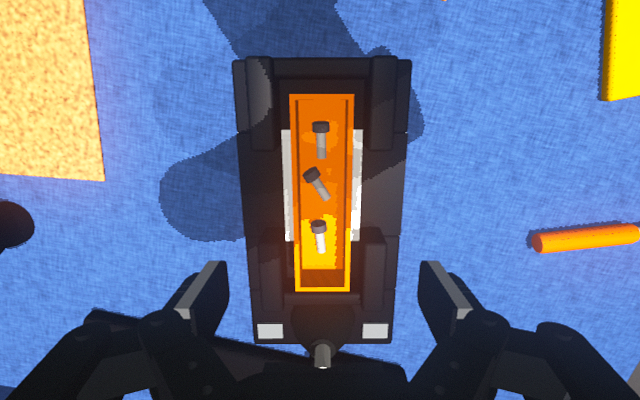

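The tray sits at (321,192) with its three bolts inside. The light scallop gaps are beside its middle (rows 130–240) and the fingers straddle it, so the choice is confirmed. Next I descend and grip.

```bash
python3 -m handwheel '0 -1.4 20 0 0 0;0 -1.4 45 0 0 0;0 -1.4 70 0 0 0;0 -1.4 90 0 0 0;0 -1.4 110 0 0 0;0 -1.4 122 0 0 0;0 -1.4 130 0 0 0;0 -1.4 134 0 0 0;0 -1.4 134 0 0 0' 85 && python3 -m handwheel '0 0 0 0 0 0;0 0 0 0 0 0;0 0 0 0 0 0;0 0 0 0 0 0;0 0 0 0 0 0;0 0 0 0 0 0;0 0 0 0 0 0;0 0 0 0 0 0' 30
python3 - <<'E'
from h import *
s=state()
E
```

```text
time_s: 3.82
tool_pos: [0.5988, 0.3136, 0.2269]
orientation: [[-0.979, -0.203, 0.0], [-0.203, 0.979, 0.0], [-0.0, 0.0, -1.0]]
wrist_force: [0.1, 0.0, -0.6]
width: 0.995
time_s: 4.82
tool_pos: [0.5988, 0.3137, 0.2273]
orientation: [[-0.979, -0.203, 0.001], [-0.203, 0.979, 0.0], [-0.001, 0.0, -1.0]]
wrist_force: [-2.1, -0.4, 5.5]
width: 0.532
t 4.83 pos [598.8 313.7 227.3] x-yaw -168.31 z [ 8.e-04  4.e-04 -1.e+00] F [-2.1 -0.4  5.5] w 45.5 q [  41.   34.   10.    0.  -66. -119.]
```

```bash
python3 -m handwheel '0 9.9 -0.2 3 0 0;0 19.9 0 6 0 0;0 29.7 0.8 9 0 0;0 19.9 -1 6 0 0;0 9.9 -2.2 3 0 0;0 0 -3 0 0 0'
python3 -m handwheel '0 -9.9 -0.2 -3 0 0;0 -19.9 0 -6 0 0;0 -29.7 0.8 -9 0 0'
python3 -m handwheel '0 0 0 0 0 0'

```

```text
time_s: 5.58
tool_pos: [0.5989, 0.3133, 0.2282]
orientation: [[-0.979, -0.203, -0.001], [-0.203, 0.979, 0.001], [0.001, 0.001, -1.0]]
wrist_force: [2.2, 0.6, -4.0]
width: 0.526
time_s: 5.95
tool_pos: [0.605, 0.284, 0.2275]
orientation: [[-0.979, -0.2, -0.032], [-0.202, 0.967, 0.153], [0.001, 0.157, -0.988]]
wrist_force: [2.4, 0.1, -3.4]
width: 0.524
time_s: 6.08
tool_pos: [0.6051, 0.2837, 0.2277]
orientation: [[-0.98, -0.198, -0.032], [-0.201, 0.968, 0.153], [0.001, 0.156, -0.988]]
wrist_force: [2.1, 1.8, -5.3]
width: 0.529
```

```bash
python3 -m handwheel '0 10.2 -0.2 3 0 0;0 20.4 0.1 6 0 0;0 30.6 0.9 9 0 0;0 40.6 2.3 12 0 0;0 50.6 4.1 15 0 0;0 60.4 6.5 18 0 0;0 50.7 3.1 15 0 0;0 40.9 0.3 12 0 0;0 31 -2 9 0 0'
python3 -m handwheel '0 -10.4 -0.2 -3 0 0;0 -20.8 0 -6 0 0;0 -31.1 0.9 -9 0 0;0 -20.8 -1 -6 0 0;0 -10.4 -2.2 -3 0 0;0 0 -3 0 0 0'

```

```text
time_s: 7.2
tool_pos: [0.5985, 0.3142, 0.2346]
orientation: [[-0.979, -0.203, -0.001], [-0.203, 0.979, -0.001], [0.001, -0.001, -1.0]]
wrist_force: [3.2, -1.5, -4.5]
width: 0.528
time_s: 7.95
tool_pos: [0.5984, 0.3148, 0.238]
orientation: [[-0.979, -0.202, -0.0], [-0.202, 0.979, -0.003], [0.001, -0.003, -1.0]]
wrist_force: [0.9, -1.2, -2.9]
width: 0.532
```

```bash
python3 -m handwheel '0 10.6 -0.2 3 0 0;0 21.1 0.1 6 0 0;0 31.6 1 9 0 0;0 21.1 -0.9 6 0 0;0 10.6 -2.2 3 0 0;0 0 -3 0 0 0;0 -10.6 -3.2 -3 0 0;0 -21.1 -2.9 -6 0 0;0 -31.6 -2 -9 0 0;0 -21.1 -3.9 -6 0 0;0 -10.6 -5.2 -3 0 0;0 0 -6 0 0 0'
python3 - <<'E'
from h import *
s=state();d=manip.snapshot("wrist");T=T_of(d,s);P=cloud(d,T);cv2.imwrite("pics/w2.png",d["pixels"])
m=cv2.inRange(hsv(d),(5,90,60),(22,255,255))>0
Q=P[m&(d["z_map"]>0)];Q=Q[(np.hypot(Q[:,0]-.598,Q[:,1]-.315)<.1)];z=Q[:,2];print(np.percentile(z,[2,50,90,97,99.5]).round(4))
E
```

```text
time_s: 9.45
tool_pos: [0.5982, 0.3148, 0.2445]
orientation: [[-0.979, -0.202, 0.0], [-0.202, 0.979, -0.003], [0.001, -0.003, -1.0]]
wrist_force: [1.4, -2.4, -3.1]
width: 0.526
t 9.45 pos [598.2 314.8 244.5] x-yaw -168.33 z [ 0.     -0.0029 -1.    ] F [ 1.4 -2.4 -3.1] w 44.9 q [  41.   33.   11.    0.  -68. -119.]
[0.0387 0.0709 0.1433 0.152  0.1549]
```

```bash
python3 -m handwheel '0 10.9 -0.2 3 0 0;0 21.7 0.1 6 0 0;0 32.5 1 9 0 0;0 21.7 -0.9 6 0 0;0 10.9 -2.2 3 0 0;0 0 -3 0 0 0;0 -10.9 -3.2 -3 0 0;0 -21.7 -2.9 -6 0 0;0 -32.5 -2 -9 0 0;0 -21.7 -3.9 -6 0 0;0 -10.9 -5.2 -3 0 0;0 0 -6 0 0 0'
python3 - <<'E'
from h import *
s=state();d=manip.snapshot("wrist");T=T_of(d,s);P=cloud(d,T);cv2.imwrite("pics/w2.png",d["pixels"])
E
```

```text
time_s: 11.0
tool_pos: [0.5987, 0.3145, 0.2514]
orientation: [[-0.979, -0.203, 0.002], [-0.203, 0.979, -0.002], [-0.001, -0.002, -1.0]]
wrist_force: [1.1, -1.5, 0.4]
width: 0.53
t 11.0 pos [598.7 314.5 251.4] x-yaw -168.32 z [ 0.0017 -0.0019 -1.    ] F [ 1.1 -1.5  0.4] w 45.3 q [  41.   33.   12.    0.  -69. -119.]
```

View pics/w2.png

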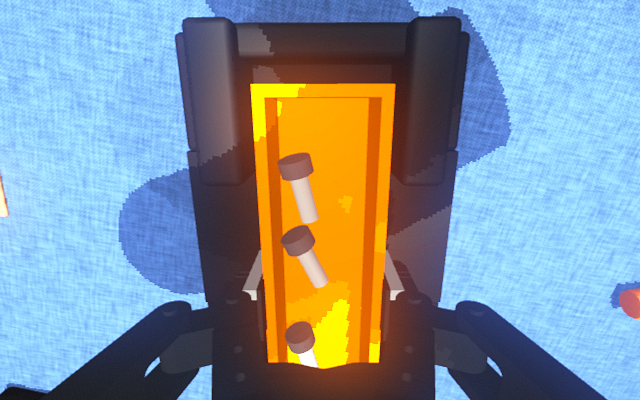

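```bash
python3 -m handwheel '0 11.2 -0.2 3 0 0;0 22.3 0.1 6 0 0;0 33.4 1 9 0 0;0 22.3 -0.9 6 0 0;0 11.2 -2.2 3 0 0;0 0 -3 0 0 0;0 -11.2 -3.2 -3 0 0;0 -22.3 -2.9 -6 0 0;0 -33.4 -2 -9 0 0;0 -22.3 -3.9 -6 0 0;0 -11.2 -5.2 -3 0 0;0 0 -6 0 0 0;0 0 -6 0 0 0'
python3 - <<'E'
from h import *
s=state();d=manip.snapshot("wrist");T=T_of(d,s);P=cloud(d,T);cv2.imwrite("pics/w3.png",d["pixels"])
m=cv2.inRange(hsv(d),(5,150,60),(25,255,255))
v=np.argwhere(m[:,325]>0)[:,0];print(v[:3],P[v[0]+2:v[0]+20:3,325].round(4).tolist())
E
```

```text
time_s: 12.68
tool_pos: [0.5977, 0.3151, 0.2552]
orientation: [[-0.979, -0.204, -0.003], [-0.204, 0.979, -0.0], [0.003, 0.0, -1.0]]
wrist_force: [-0.6, -0.3, -4.0]
width: 0.53
t 12.68 pos [597.7 315.1 255.2] x-yaw -168.23 z [-2.7e-03 -2.0e-04 -1.0e+00] F [-0.6 -0.3 -4. ] w 45.3 q [  41.   33.   12.   -0.  -70. -119.]
[62 63 64] [[0.507, 0.2963, 0.0616], [0.5071, 0.2964, 0.0497], [0.5075, 0.2965, 0.0385], [0.509, 0.2969, 0.039], [0.5104, 0.2972, 0.0384], [0.5118, 0.2975, 0.0383]]
```

```bash
python3 - <<'E'
from h import *
s=state();d=manip.snapshot("wrist");T=T_of(d,s);P=cloud(d,T)
for v in range(60,300,8): print(v,P[v,340].round(3),hsv(d)[v,340])
E
```

```text
t 12.72 pos [598.  314.5 255.5] x-yaw -168.27 z [-2.4e-03  4.0e-04 -1.0e+00] F [ 0.4 -0.1 -4.3] w 45.0 q [  41.   33.   12.   -0.  -70. -119.]
60 [0.505 0.302 0.068] [  2 133  75]
68 [0.506 0.304 0.043] [  7 160  86]
76 [0.509 0.305 0.038] [  6 154 101]
84 [0.517 0.302 0.113] [ 19 255 255]
92 [0.52  0.303 0.112] [ 20 255 254]
100 [0.522 0.305 0.081] [ 19 255 255]
108 [0.525 0.306 0.082] [ 20 255 254]
116 [0.528 0.306 0.082] [ 19 255 255]
124 [0.531 0.307 0.08 ] [ 19 255 254]
132 [0.534 0.308 0.081] [ 19 255 254]
140 [0.538 0.309 0.081] [ 19 255 254]
148 [0.541 0.309 0.081] [ 19 255 254]
156 [0.545 0.31  0.081] [ 19 255 254]
164 [0.548 0.311 0.081] [ 19 255 254]
172 [0.551 0.312 0.081] [ 19 255 254]
180 [0.555 0.313 0.081] [ 18 255 254]
188 [0.559 0.313 0.08 ] [ 19 255 254]
196 [0.562 0.314 0.081] [ 19 255 254]
204 [0.566 0.315 0.082] [ 22 255 255]
212 [0.57  0.316 0.081] [ 18 255 254]
220 [0.573 0.317 0.081] [ 19 255 254]
228 [0.577 0.318 0.081] [ 19 255 254]
236 [0.582 0.318 0.08 ] [ 18 255 254]
244 [0.585 0.319 0.081] [ 18 255 254]
252 [0.589 0.32  0.082] [ 18 255 254]
260 [0.594 0.321 0.08 ] [ 18 255 254]
268 [0.598 0.322 0.08 ] [ 18 255 254]
276 [0.602 0.323 0.082] [ 18 255 254]
284 [0.607 0.324 0.08 ] [ 21 255 255]
292 [0.61  0.325 0.082] [ 21 255 255]
```

```bash
python3 -m handwheel '0 0 -4 0 0 0;0 0 -12 0 0 0;0 0 -24 0 0 0;0 0 -38 0 0 0;0 0 -52 0 0 0;0 0 -66 0 0 0;0 0 -76 0 0 0;0 0 -80 0 0 0;0 0 -80 0 0 0'
python3 - <<'E'
from h import *
s=state();go(s,[555.7,19,335],183.3);go(s,[555.7,19,161+55+4],183.3)
E
```

```text
time_s: 13.9
tool_pos: [0.5986, 0.3142, 0.3367]
orientation: [[-0.979, -0.203, -0.0], [-0.203, 0.979, 0.0], [0.0, 0.0, -1.0]]
wrist_force: [0.6, -0.5, -3.3]
width: 0.532
t 13.9 pos [598.6 314.2 336.7] x-yaw -168.32 z [-1.e-04  1.e-04 -1.e+00] F [ 0.6 -0.5 -3.3] w 45.4 q [  41.   30.   20.   -0.  -80. -119.]
shift [ 101.8 -280.4    1.7] turn [ 0.01 -0.01  8.38]
shift [ 101.8 -280.4  116.7] turn [ 0.01 -0.01  8.38]
```

```bash
python3 -m handwheel '2 -6 0 0 0 0.2;7 -18 0 0 0 0.5;14 -38 0 0 0 1.1;21 -58 0 0 0 1.7;28 -78 0 0 0 2.3;36 -98 0 0 0 2.9;43 -118 0 0 0 3.5;50 -138 0 0 0 4.1;57 -158 0 0 0 4.7;65 -178 0 0 0 5.3;72 -198 0 0 0 5.9;79 -218 0 0 0 6.5;87 -238 0 0 0 7.1;94 -258 0 0 0 7.7;99 -272 0 0 0 8.1;101.8 -280 0 0 0 8.4;101.8 -280.4 0 0 0 8.4;101.8 -280.4 0 0 0 8.4'
python3 -m handwheel '0 0 4 0 0 0;0 0 14 0 0 0;0 0 30 0 0 0;0 0 46 0 0 0;0 0 62 0 0 0;0 0 78 0 0 0;0 0 92 0 0 0;0 0 101 0 0 0;0 0 106 0 0 0;0 0 108 0 0 0;0 0 110 0 0 0;0 0 110 0 0 0'
python3 - <<'E'
from h import *
s=state();d=manip.snapshot("wrist");P=cloud(d,T_of(d,s))
for v in range(60,160,5): print(v,P[v,340].round(4)) if .05<P[v,340,2]<.12 else 0
E
```

```text
time_s: 16.15
tool_pos: [0.5558, 0.0194, 0.3366]
orientation: [[-0.998, -0.058, 0.0], [-0.058, 0.998, 0.0], [-0.0, 0.0, -1.0]]
wrist_force: [0.7, -0.5, -3.6]
width: 0.528
time_s: 17.65
tool_pos: [0.5558, 0.019, 0.2269]
orientation: [[-0.998, -0.057, 0.0], [-0.057, 0.998, 0.0], [-0.0, 0.0, -1.0]]
wrist_force: [-0.1, -0.0, -3.3]
width: 0.53
t 17.65 pos [555.8  19.  226.9] x-yaw -176.72 z [ 4.e-04  2.e-04 -1.e+00] F [-0.1 -0.  -3.3] w 45.3 q [  18.   22.  -10.   -0.  -58. -105.]
85 [0.4752 0.0188 0.086 ]
90 [0.4767 0.0189 0.0861]
95 [0.4781 0.0191 0.0837]
100 [0.4795 0.0208 0.0526]
105 [0.4815 0.021  0.052 ]
110 [0.4835 0.0211 0.0515]
115 [0.4855 0.0212 0.0527]
120 [0.4875 0.0213 0.0532]
125 [0.4896 0.0215 0.0521]
130 [0.4916 0.0216 0.0535]
135 [0.4938 0.0218 0.0522]
140 [0.4958 0.022  0.0529]
145 [0.498  0.0221 0.0524]
150 [0.5002 0.0223 0.0523]
155 [0.5024 0.0225 0.052 ]
```

```bash
python3 -m handwheel '0 0 3 0 0 0;0 0 6 0 0 0;0 0 8 0 0 0;0 0 9.5 0 0 0;0 0 10.5 0 0 0;0 0 11.5 0 0 0;0 0 11.5 0 0 0'
python3 -m handwheel '0 0 0.5 0 0 0;0 0 1 0 0 0;0 0 1 0 0 0'
```

```text
time_s: 18.58
tool_pos: [0.5557, 0.019, 0.2152]
orientation: [[-0.998, -0.057, -0.0], [-0.057, 0.998, 0.0], [0.0, 0.0, -1.0]]
wrist_force: [0.4, 0.0, -2.8]
width: 0.531
time_s: 18.95
tool_pos: [0.5557, 0.019, 0.2144]
orientation: [[-0.998, -0.057, 0.0], [-0.057, 0.998, 0.0], [-0.0, -0.0, -1.0]]
wrist_force: [-0.3, 0.3, -1.5]
width: 0.533
```

```bash
python3 -m handwheel '0 0 0.8 0 0 0;0 0 0.8 0 0 0'; python3 -m handwheel '0 0 0 0 0 0;0 0 0 0 0 0;0 0 0 0 0 0;0 0 0 0 0 0;0 0 0 0 0 0;0 0 0 0 0 0' 80
python3 -m handwheel '0 0 -8 0 0 0;0 0 -25 0 0 0;0 0 -45 0 0 0;0 0 -65 0 0 0;0 0 -75 0 0 0;0 0 -80 0 0 0;0 0 -80 0 0 0'
python3 - <<'E'
from h import *
s=state()
for n in("wrist","top"):
    d=manip.snapshot(n);P=cloud(d,T_of(d,s));cv2.imwrite(f"pics/{n}4.png",d["pixels"])
    m=(cv2.inRange(hsv(d),(5,120,60),(25,255,255))>0)&(d["z_map"]>0)
    Q=P[m];Q=Q[(abs(Q[:,2]-.073)<.006)&(np.hypot(Q[:,0]-.556,Q[:,1]-.019)<.11)];print(n,len(Q),rect(Q) if len(Q)>5 else 0,np.median(Q[:,2]))
E
```

```text
time_s: 19.2
tool_pos: [0.5557, 0.019, 0.2144]
orientation: [[-0.998, -0.058, 0.001], [-0.058, 0.998, -0.0], [-0.001, -0.0, -1.0]]
wrist_force: [-4.0, 0.9, 5.1]
width: 0.527
time_s: 19.95
tool_pos: [0.5557, 0.019, 0.2134]
orientation: [[-0.998, -0.057, -0.0], [-0.057, 0.998, 0.0], [0.0, 0.0, -1.0]]
wrist_force: [-0.4, -0.3, 0.1]
width: 0.937
time_s: 20.82
tool_pos: [0.5556, 0.019, 0.2932]
orientation: [[-0.998, -0.057, -0.0], [-0.057, 0.998, 0.0], [0.0, 0.0, -1.0]]
wrist_force: [-0.3, -0.6, -0.8]
width: 0.936
t 20.82 pos [555.6  19.  293.2] x-yaw -176.72 z [-2.e-04  1.e-04 -1.e+00] F [-0.3 -0.6 -0.8] w 79.9 q [  18.   19.   -5.   -0.  -67. -105.]
wrist 4269 (array([555. ,  17.6]), array([160. ,  46.2]), 3.4) 0.07180024926665984
top 131 (array([521.8,  17.8]), array([93.3, 45.9]), 3.5) 0.07269763028794718
```

View pics/wrist4.png

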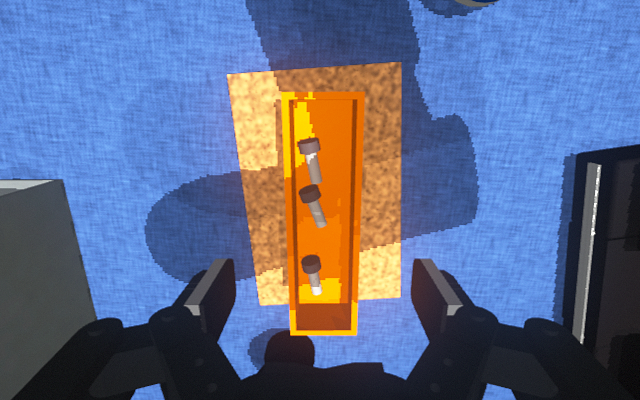

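```bash
python3 - <<'E'
from h import *
s=state();go(s,[487.6,14.6,219],183.4)
E
python3 -m handwheel '10 0 0 0 0 0;30 0 0 0 0 0;50 0 0 0 0 0;64 0 0 0 0 0;68.1 0.5 0 0 0 0.1;68.1 0.5 15 0 0 0.1;68.1 0.5 35 0 0 0.1;68.1 0.5 52 0 0 0.1;68.1 0.5 65 0 0 0.1;68.1 0.5 72 0 0 0.1;68.1 0.5 74 0 0 0.1;68.1 0.5 74 0 0 0.1' 85
python3 -m handwheel '0 0 0 0 0 0;0 0 0 0 0 0;0 0 0 0 0 0;0 0 0 0 0 0;0 0 0 0 0 0;0 0 0 0 0 0;0 0 0 0 0 0;0 0 0 0 0 0' 30
python3 - <<'E'
from h import *
s=state()
E
```

```text
t 20.93 pos [555.5  19.  292.7] x-yaw -176.73 z [-1.3e-03 -1.0e-04 -1.0e+00] F [-0.  -0.2 -0.9] w 79.7 q [  18.   19.   -5.   -0.  -67. -105.]
shift [67.9 -0.5 73.7] turn [-0.   -0.08 -0.13]
time_s: 22.42
tool_pos: [0.4879, 0.0156, 0.2197]
orientation: [[-0.998, -0.056, 0.001], [-0.056, 0.998, 0.0], [-0.001, 0.0, -1.0]]
wrist_force: [-0.3, -0.6, 0.2]
width: 1.0
time_s: 23.42
tool_pos: [0.4878, 0.0156, 0.22]
orientation: [[-0.998, -0.056, 0.001], [-0.056, 0.998, -0.0], [-0.001, -0.0, -1.0]]
wrist_force: [-2.1, 0.2, 5.5]
width: 0.528
t 23.43 pos [487.8  15.6 220. ] x-yaw -176.81 z [ 7.e-04 -0.e+00 -1.e+00] F [-2.1  0.2  5.5] w 45.1 q [  20.   16.  -21.    0.  -53. -107.]
```

```bash
python3 -m handwheel '0 0 -2 0 0 0;0 0 -5 0 0 0;0 0 -10 0 0 0;0 0 -18 0 0 0;0 0 -25 0 0 0;0 0 -30 0 0 0;0 0 -30 0 0 0'
python3 - <<'E'
from h import *
s=state();d=manip.snapshot("wrist");P=cloud(d,T_of(d,s));cv2.imwrite("pics/w5.png",d["pixels"])
m=(cv2.inRange(hsv(d),(5,150,60),(25,255,255))>0)&(d["z_map"]>0)
Q=P[m];Q=Q[(Q[:,2]>.09)&(Q[:,2]<.13)]
x=Q[:,0]; 
for a in np.arange(.40,.66,.02):
    q=Q[abs(x-a)<.01]; print(a.round(2),len(q),np.percentile(q[:,2],[50,90]).round(4) if len(q)>3 else'')
E
```

```text
time_s: 24.3
tool_pos: [0.4878, 0.0156, 0.2499]
orientation: [[-0.998, -0.056, 0.001], [-0.056, 0.998, 0.0], [-0.001, 0.0, -1.0]]
wrist_force: [0.2, 0.0, -3.8]
width: 0.524
t 24.3 pos [487.8  15.6 249.9] x-yaw -176.82 z [ 1.1e-03  4.0e-04 -1.0e+00] F [ 0.2  0.  -3.8] w 44.7 q [  20.   14.  -19.    0.  -57. -107.]
0.4 0 
0.42 0 
0.44 0 
0.46 0 
0.48 3120 [0.101  0.1024]
0.5 1105 [0.1016 0.1025]
0.52 641 [0.1013 0.1022]
0.54 3 
0.56 0 
0.58 0 
0.6 0 
0.62 0 
0.64 0
```

View pics/w5.png

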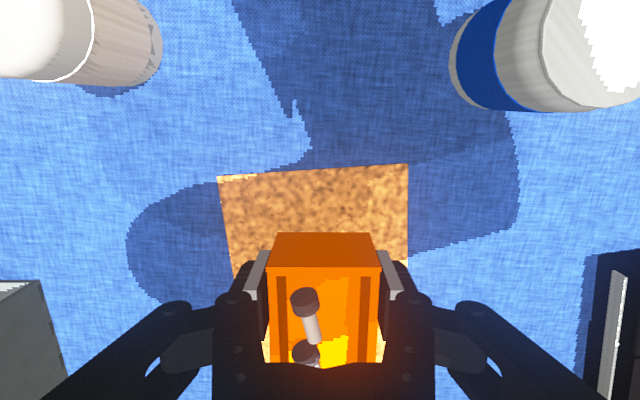

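```bash
python3 -m handwheel '0 0 -3 0 0 0;0 0 -10 0 0 0;0 0 -20 0 0 0;0 0 -32 0 0 0;0 0 -44 0 0 0;0 0 -56 0 0 0;0 0 -68 0 0 0;0 0 -80 0 0 0;0 0 -92 0 0 0;0 0 -104 0 0 0;0 0 -115 0 0 0;0 0 -122 0 0 0;0 0 -125 0 0 0;0 0 -125 0 0 0'
python3 - <<'E'
from h import *
s=state();go(s,[384,-247.6,375],183.3)
E
```

```text
time_s: 26.1
tool_pos: [0.4876, 0.0156, 0.3743]
orientation: [[-0.998, -0.055, -0.0], [-0.055, 0.998, 0.0], [0.0, 0.0, -1.0]]
wrist_force: [0.3, 1.1, -2.8]
width: 0.529
t 26.1 pos [487.6  15.6 374.3] x-yaw -176.82 z [-3.e-04  0.e+00 -1.e+00] F [ 0.3  1.1 -2.8] w 45.2 q [  20.    8.   -6.   -0.  -75. -107.]
shift [ 118.1 -257.    -0.7] turn [ 0.   -0.01 -0.12]
```

```bash
python3 -m handwheel '2 -4 0 0 0 0;6 -14 0 0 0 0;14 -30 0 0 0 0;22 -48 0 0 0 0;30 -66 0 0 0 0;38 -84 0 0 0 0;47 -102 0 0 0 0;55 -120 0 0 0 0;63 -138 0 0 0 0;72 -156 0 0 0 0;80 -174 0 0 0 0;88 -192 0 0 0 0;97 -210 0 0 0 0;105 -228 0 0 0 0;112 -243 0 0 0 0;116 -253 0 0 0 0;118 -257 0 0 0 0;118 -257 0 0 0 0'
python3 - <<'E'
from h import *
s=state()
for n in("top","scene"):
    d=manip.snapshot(n);cv2.imwrite(f"pics/{n}6.png",d["pixels"]);np.savez(n+"6.npz",**d)
a=cv2.imread("pics/top6.png")[90:260,330:520];b=cv2.imread("pics/scene6.png")[70:220,120:340]
cv2.imwrite("pics/c6.png",np.hstack([cv2.resize(a,(380,340)),cv2.resize(b,(420,340))]))
E
```

```text
time_s: 28.35
tool_pos: [0.384, -0.2477, 0.3744]
orientation: [[-0.998, -0.055, 0.0], [-0.055, 0.998, 0.0], [-0.0, 0.0, -1.0]]
wrist_force: [0.7, 0.1, -3.4]
width: 0.526
t 28.35 pos [ 384.  -247.7  374.4] x-yaw -176.84 z [ 1.e-04  1.e-04 -1.e+00] F [ 0.7  0.1 -3.4] w 44.9 q [-13.   5. -10.  -0. -75. -74.]
```

View pics/c6.png

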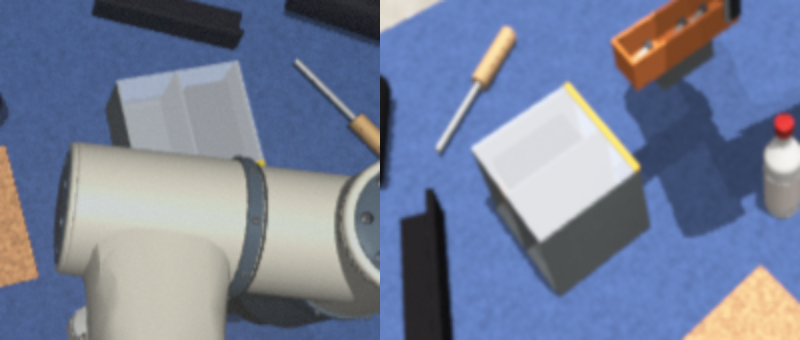

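```bash
python3 -m handwheel '0 0 3 0 0 0;0 0 10 0 0 0;0 0 22 0 0 0;0 0 35 0 0 0;0 0 48 0 0 0;0 0 61 0 0 0;0 0 74 0 0 0;0 0 87 0 0 0;0 0 100 0 0 0;0 0 113 0 0 0;0 0 125 0 0 0;0 0 136 0 0 0;0 0 144 0 0 0;0 0 148 0 0 0;0 0 149 0 0 0;0 0 149 0 0 0'
python3 - <<'E'
from h import *
s=state()
d=manip.snapshot("scene");P=cloud(d,d["T"]);H=hsv(d);cv2.imwrite("pics/scene7.png",d["pixels"][50:220,130:420])
m=(cv2.inRange(H,(23,120,100),(34,255,255))>0)&(d["z_map"]>0);Q=P[m];Q=Q[(Q[:,2]>.1)&(Q[:,2]<.115)&(Q[:,0]<.6)&(Q[:,0]>.53)];print("yel",len(Q),rect(Q),np.percentile(Q[:,0],[2,98]))
m=(cv2.inRange(H,(5,140,60),(22,255,255))>0)&(d["z_map"]>0);Q=P[m];Q=Q[(abs(Q[:,2]-.078)<.006)&(Q[:,1]<-.15)];print("tray rim",len(Q),rect(Q),np.percentile(Q[:,2],[10,50,90]).round(4),Q[:,0].max())
cv2.imwrite("pics/scene7.png",cv2.resize(d["pixels"][50:220,130:420],None,fx=2.5,fy=2.5))
E
```

```text
time_s: 30.45
tool_pos: [0.3843, -0.2476, 0.2257]
orientation: [[-0.998, -0.056, 0.001], [-0.056, 0.998, -0.0], [-0.001, -0.0, -1.0]]
wrist_force: [0.2, -0.0, -2.9]
width: 0.524
t 30.45 pos [ 384.3 -247.6  225.7] x-yaw -176.81 z [ 5.e-04 -2.e-04 -1.e+00] F [ 0.2 -0.  -2.9] w 44.8 q [-13.  12. -25.   0. -53. -74.]
yel 81 (array([ 561.1, -277.1]), array([163.5,   6.7]), -86.5) [0.55390407 0.56656129]
tray rim 287 (array([ 452.3, -241. ]), array([157.6,  50.1]), 3.3) [0.073  0.0763 0.0791] 0.5309399418227607
```

View pics/scene7.png

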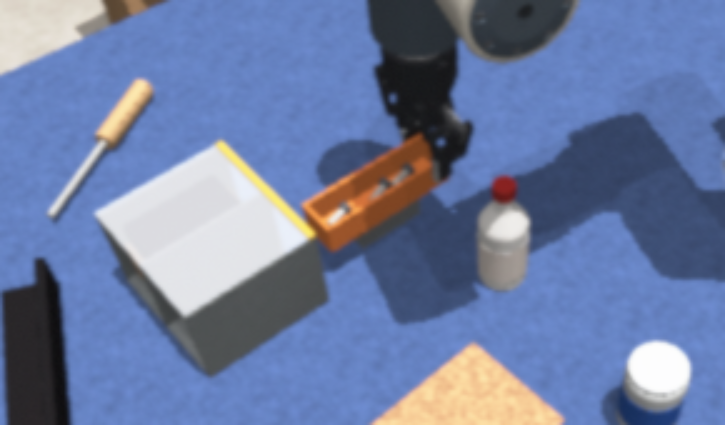

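```bash
python3 -m handwheel '-2 0 0 0 0 0;-6 0 0 0 0 0;-12 0 0 0 0 0;-18 0 0 0 0 0;-24 0 0 0 0 0;-30 0 0 0 0 0;-36 0 0 0 0 0;-42 0 0 0 0 0;-48 0 0 0 0 0;-54 0 0 0 0 0;-60 0 0 0 0 0;-64 0 0 0 0 0;-66 0 0 0 0 0' && python3 -m handwheel '-2 0 0 0 0 0;-6 0 0 0 0 0;-12 0 0 0 0 0;-18 0 0 0 0 0;-24 0 0 0 0 0;-30 0 0 0 0 0;-36 0 0 0 0 0;-42 0 0 0 0 0;-48 0 0 0 0 0;-54 0 0 0 0 0;-60 0 0 0 0 0;-66 0 0 0 0 0;-72 0 0 0 0 0;-78 0 0 0 0 0;-82 0 0 0 0 0;-84 0 0 0 0 0;-84 0 0 0 0 0'
```

```text
time_s: 32.12
tool_pos: [0.4502, -0.2439, 0.2254]
orientation: [[-0.998, -0.056, -0.0], [-0.056, 0.998, 0.0], [0.0, 0.0, -1.0]]
wrist_force: [-0.0, -0.1, -2.6]
width: 0.522
time_s: 34.25
tool_pos: [0.5339, -0.2392, 0.2253]
orientation: [[-0.998, -0.056, -0.0], [-0.056, 0.998, 0.0], [0.0, 0.0, -1.0]]
wrist_force: [0.1, -0.3, -3.5]
width: 0.528
```

Nothing resisted on the way in. Next I lower it onto the floor.

```bash
python3 -m handwheel '0 0 1 0 0 0;0 0 2 0 0 0;0 0 3 0 0 0;0 0 3.5 0 0 0;0 0 3.5 0 0 0' ; python3 -m handwheel '0 0 0.5 0 0 0;0 0 1 0 0 0;0 0 1 0 0 0'
```

```text
time_s: 34.88
tool_pos: [0.5338, -0.2393, 0.2218]
orientation: [[-0.998, -0.055, -0.0], [-0.055, 0.998, 0.0], [0.0, 0.0, -1.0]]
wrist_force: [-0.6, 0.2, -2.7]
width: 0.528
time_s: 35.25
tool_pos: [0.5339, -0.2393, 0.2212]
orientation: [[-0.998, -0.056, 0.0], [-0.056, 0.998, -0.0], [-0.0, -0.0, -1.0]]
wrist_force: [-1.4, 0.1, -0.8]
width: 0.526
```

```bash
python3 -m handwheel '0 0 0.5 0 0 0;0 0 0.5 0 0 0'; python3 -m handwheel '0 0 0 0 0 0;0 0 0 0 0 0;0 0 0 0 0 0;0 0 0 0 0 0;0 0 0 0 0 0;0 0 0 0 0 0' 75
python3 -m handwheel '0 0 -8 0 0 0;0 0 -25 0 0 0;0 0 -45 0 0 0;15 0 -70 0 0 0;40 0 -95 0 0 0;70 0 -115 0 0 0;80 0 -120 0 0 0;80 0 -120 0 0 0'
python3 - <<'E'
from h import *
s=state()
im=[]
for n in("wrist","scene"):
    d=manip.snapshot(n);P=cloud(d,T_of(d,s));H=hsv(d);im.append(d["pixels"])
    m=(cv2.inRange(H,(5,140,60),(22,255,255))>0)&(d["z_map"]>0);Q=P[m];Q=Q[(abs(Q[:,2]-.073)<.006)&(np.hypot(Q[:,0]-.57,Q[:,1]+.237)<.15)]
    print(n,len(Q)); 
    if len(Q)>5: print(rect(Q),Q[:,0].min())
    m=(cv2.inRange(H,(23,120,100),(34,255,255))>0)&(d["z_map"]>0);Q=P[m];Q=Q[(Q[:,2]>.1)&(Q[:,2]<.115)&(Q[:,0]<.6)&(Q[:,0]>.53)]
    if len(Q)>5: print("yel",len(Q),rect(Q),np.percentile(Q[:,1],[1,99]))
d=manip.snapshot("top");P=cloud(d,d["T"])
for nm,(u,v) in dict(bottle=(375,250),can=(288,263),knob=(320,140)).items(): print(nm,P[v,u].round(3))
cv2.imwrite("pics/f8.png",np.hstack([cv2.resize(im[0],(480,300)),cv2.resize(im[1][60:240,100:292],(320,300))]))
E
```

```text
time_s: 35.5
tool_pos: [0.5339, -0.2393, 0.221]
orientation: [[-0.998, -0.056, 0.0], [-0.056, 0.998, -0.0], [-0.0, -0.0, -1.0]]
wrist_force: [-2.8, 1.1, 3.5]
width: 0.531
time_s: 36.25
tool_pos: [0.5339, -0.2392, 0.2204]
orientation: [[-0.998, -0.056, 0.0], [-0.056, 0.998, -0.0], [-0.0, -0.0, -1.0]]
wrist_force: [-0.1, -0.8, 0.7]
width: 0.881
time_s: 37.25
tool_pos: [0.4538, -0.2437, 0.341]
orientation: [[-0.998, -0.055, 0.001], [-0.055, 0.998, -0.0], [-0.001, -0.0, -1.0]]
wrist_force: [0.2, -0.5, -0.3]
width: 0.877
t 37.25 pos [ 453.8 -243.7  341. ] x-yaw -176.84 z [ 1.3e-03 -2.0e-04 -1.0e+00] F [ 0.2 -0.5 -0.3] w 74.9 q [-11.  12.  -6.  -0. -71. -76.]
wrist 1010
(array([ 552. , -239.9]), array([64.5, 45.9]), 2.8) 0.5189883005666153
yel 1193 (array([ 560.5, -253.6]), array([112.1,  10.6]), -85.9) [-0.30718885 -0.19917084]
scene 58
(array([ 533.8, -224.7]), array([72.2, 26.3]), 80.2) 0.521678322991211
yel 88 (array([ 560.9, -282.6]), array([153.7,   7.4]), -86.9) [-0.35806659 -0.20818243]
bottle [ 0.348 -0.034  0.62 ]
can [0.381 0.115 0.088]
knob [ 0.706 -0.003  0.077]
```

View pics/f8.png

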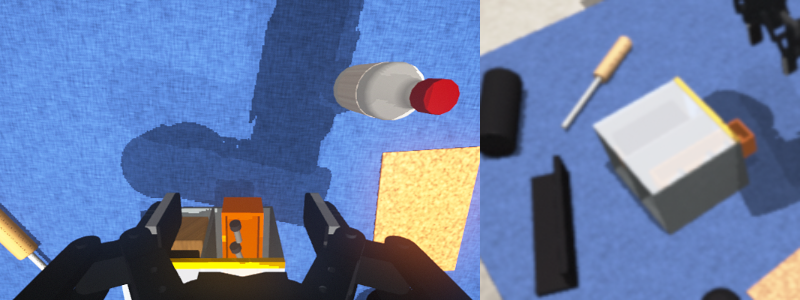

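```bash
python3 - <<'E'
from h import *
a=dict(np.load("scene0.npz"))["pixels"];d=manip.snapshot("scene")
for nm,p in(("before",a),("now",d["pixels"])):
    m=cv2.inRange(cv2.cvtColor(p,cv2.COLOR_BGR2HSV),(172,150,100),(180,255,255))|cv2.inRange(cv2.cvtColor(p,cv2.COLOR_BGR2HSV),(0,170,100),(4,255,255));m[:,500:]=0;m[200:]=0
    print(nm,"red cap px",np.argwhere(m>0).mean(0).round(1))
print(manip.close_job());state()
E
```

```text
before red cap px [124.7 331.3]
now red cap px [124.5 331.1]
the job is handed in; nothing more can be done
None
the job is handed in; nothing more can be done
```

I rocked the tray out of the console, stood it on the large cork mat and let go. Then I took it by its near end, slid it into the empty bay, set it down and let go. The job was handed in at about 37 s.

**Pulling it out:** I rocked it about 9° each way, with about 3 mm of rise per swing. The wrist-force readings between swings showed at most about 5 N of pull. The bezel's rise was not measured.

**On the mat:** the tray stood at (555, 18) mm, about 1–2 mm from the mat's middle, at rest with all three bolts in view.

**In the bay:** the tray's outer end is at x ≈ 0.52 m and the roof edge at about 0.557 m, so its middle is roughly 43–45 mm in (limits 25.5–70). It lies close to lengthwise and within a few mm of the centre line. The fingers were open and the arm was well clear.

**Bystanders:** the can and the gear knob were where they started to within about 3 mm. The bottle's height reading in the top view failed because the arm was in the way, but its red cap had moved only 0.2 pixel in the scene view.

**Disagreements and gaps:**
- The wrist camera read about 2 mm off the fixed cameras in y.
- In the final wrist view I could see only two bolts, because the rest of the tray was hidden under the roof edge. Several bolts showed in the tray just before insertion, but I did not count all three there. The insertion met no resistance.

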